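Slide out the loaded sample board to the pointer and hold it

ROBOT

A 6-joint arm with a two-finger parallel gripper is mounted at the origin on the work surface. World frame = base frame: x ahead of the robot, y to its left, z up, the work surface at z = 0. Lengths are in m, angles in rad, forces in N, time in s.
With the tool pointing down it reaches from about 0.35 to 0.875 m from the base axis. Payload 4.2 kg.
Tool frame: the origin (TCP) lies at the very end of the fingers, on their centre line; the grasp point (between the pads) lies 19 mm behind it; z points along the fingers, y is the line along which they close (so a half turn about z gives the same grasp; the last joint's range is limited). The gripper opens to 87 mm and grips with 3 to 60 N. Pads are 19 mm wide; open, the fingers measure 117 mm over their backs; the gripper's body (75 mm by 190 mm) begins 51 mm behind the grasp point.
Start: joints at [1.417, 0.385, 0.008, 0, -1.194, -0.259], TCP at [0.251, 0.572, 0.223] pointing down, gripper open.
Joint ranges: [-3.14, 3.14], [-1.21, 2.06], [-1.07, 1.41], [-3.16, 2.05], [-2.99, -0.16], [-3.1, 3.1]. Speed limits (rad/s): [2.79, 2.79, 3.14, 3.14, 3.14, 3.14].

INTERFACE

Orientations are given as a 3x3 rotation matrix whose columns are the frame's x, y, z axes.
In Python, from cell import env, capture, hand_in, read_state gives the robot as it stands (env), with the cameras as plain functions, the job as plain functions and the readings as plain functions.
- The arm moves only by the tool shift_gripper, called after "Emit:" as name(argument=value, ...), one argument or row to a line, values as JSON. Schema: {"type":"object","properties":{"increments":{"type":"array","items":{"type":"array","items":{"type":"array","items":{"type":"number"},"minItems":7,"maxItems":7},"minItems":1,"maxItems":20},"minItems":1,"maxItems":1},"only":{"type":"string"},"quiet":{"type":"boolean"},"lines":{"type":"string"}},"required":["increments"],"additionalProperties":false}. increments is a list that holds a single list of rows (three levels of brackets), with 1 to 20 rows, each of 7 numbers: a rotation vector rx, ry, rz in rad, then dx, dy, dz in units of 20 mm, then the finger opening in m; each row shifts and turns the commanded pose from where the row before left it, along the tool's axes as they then stand; what a row does not reach is not made up. A row lasts 1/10 s, in which the tool goes at most 0.05 m and 0.15 rad, less where a joint would pass 70% of its speed; a pose out of reach is approached as far as the arm can. The fingers move at their own pace and stop on an object; the grip force is fixed at half the most. Time passes only in rows, so rows that do not move let the fingers close. The tool returns the time, the measured TCP pose, the force, the opening and the grip force at its end. only (a regular expression) keeps the lines of the reply that match it, lines (a string "A,B") keeps lines A to B, and quiet returns only ok. Input that does not fit is refused with a message, and nothing moves.
- read_state(): the state, without advancing time (a new reading comes with each control period).
- capture(name): name is "scene" or "top"; returns a dict with "image" (384x512x3 uint8, red, green, blue), "fx", "fy", "cx", "cy" (pixels), "world_to_cam" (4x4, takes a point from world to camera coordinates). Camera axes: x right, y down, z forward; pixel columns grow to the right and rows downward; lengths in m; the calibration is good to about 2 mm. A picture is of the moment at which its call begins. There is no depth.
- hand_in(): hands the job in; it is judged then, once.
The state is a dict: "time_s": time; "joints": joint angles; "qd": joint speeds; "effort": joint torques, N m; "position": TCP position; "orientation": TCP orientation; "force": force on the tool from outside, world axes, zero at the start; "moment": the same for the moment, N m; "width": finger opening in m; "grip_force": force on a finger pad.
Only numpy, scipy, OpenCV 4.12 (cv2) and the standard library are available. Lean on these libraries where they do the work, as an engineer would, in place of code of your own. Each camera call takes 0.05 s, during which the arm holds its last target. There are 200 camera calls.

TASK

Seat the steel cup that stands mouth up in the round pocket of the grey sample board, foot down and mouth up, pushed fully home, and let go of it. Then slide the board straight out along its bed, without lifting it, until its outer end is in line with the pointer on the small post beside it. So far out the loaded board would tip, so keep it flat on the bed and finish while still holding it; leave the upside-down cup and the other things on the bench alone.

Things in the scene. Friction and masses are not known exactly. Their poses are not given: they have to be found in the camera images.
- bed: Fixed cream low cabinet, 124 x 230 mm, top 60 mm above the bench, that the board lies on. Origin: centre of its underside; its +y (within 0.2 rad of world +y) is the outward sliding direction, outer edge at y = +115 mm. A dark steel curb along each long side, up to 68 mm height, guides the board with 4 mm play a side.
- board: Loose light grey plastic board, 100 (x) x 260 (y) x 12 mm, about 0.4 kg, flat on the bed, +y end overhanging 30 to 50 mm. Origin: centre of its underside; +y outward, z up. Pocket at the outer end, upright rib at the inner end. With the cup on it, it tips by itself at 105 to 125 mm overhang; the pointer stands at 140 to 165 mm.
- pocket (a point): Centre of the mouth of the board's round pocket, at the board's top face, 95 mm outward of the board's centre. Pocket 40 mm in diameter, 9 mm deep, its closed floor lined black.
- outer_end (a point): Middle of the top edge of the board's outer end (130 mm outward of the board's centre). Same axes as the board.
- rib (a point): Middle of the top of the board's rib, the thing to hold it by: an upright rib 14 mm thick (x), 50 mm long (y), standing 36 mm above the board's top face, centred 85 mm inward of the board's centre. Same axes as the board.
- post: Fixed steel post on the bench on the far (+x) side of the board's path: round foot 56 mm across, rod 80 mm high, with a thin white horizontal pointer blade (6 mm wide, 4 mm thick, 44 mm long) at 68 mm height that points at the board's path. Origin: centre of its underside; axes parallel to the bed's.
- mark (a point): Tip of the pointer blade, centre of its width, 68 mm above the bench, about 10 mm clear of the board's long side. Axes parallel to the bed's: the board is right when outer_end has the same y as this point in these axes.
- cup: Loose open steel cup standing mouth up, about 0.12 kg, 58 mm high: foot 36 mm in diameter and 8 mm high, then a flange 52 mm in diameter from 8 to 13 mm height, above that a straight round wall 40 mm in outer diameter. Origin: centre of the foot's underside, z up through the mouth. Seated, the flange lies on the board's top face, with the foot's underside 8 mm below it.
- spare_cup: The same cup standing upside down on its mouth, flange and foot on top; leave alone. Origin: centre of its underside on the bench. It and the mouth-up cup may swap places.
- bottle: Amber bottle, 72 mm in diameter, 150 mm high; leave alone. Origin: centre of its underside.
- beaker: Glass beaker, 66 mm across, 85 mm high; leave alone. Origin: centre of its underside.
- syringe: White syringe lying on the bench, about 130 mm long and 22 mm high; leave alone. Origin: under the middle of its barrel, x along it.

How it is judged:
On the way, in this order (a step that is already met when the one before it is completed fails the run):
1. the cup is seated in the pocket, mouth up, and let go, before the board is slid out (horizontal distance between cup and pocket below 0.004 m and z of cup in the frame of pocket between -0.0115 and -0.0055 m and angle between cup's own z axis and vertical below 0.1 rad and contact force between the fingers and cup below 0.3 N and y of outer_end in the frame of mark below -0.05 m), for 0.2 s.
2. the board's outer end is in line with the pointer and the board is held flat on the bed (y of outer_end in the frame of mark between -0.006 and 0.006 m and angle between board's own z axis and vertical below 0.04 rad and z of board in the frame of bed between 0.056 and 0.064 m and contact force between the fingers and board above 2 N), for 0.2 s.
At the end, for the whole second after the job is handed in: Fingers press on the board with over 2 N; it is still, flat on the bed (0.04 rad, 4 mm in height), its outer end within 6 mm of the pointer line, not on the post; the cup is in the pocket mouth up: within 4 mm of centre, foot 5.5 to 11.5 mm below the board top, tilt under 0.1 rad (all of step 2 and horizontal distance between cup and pocket below 0.004 m and z of cup in the frame of pocket between -0.0115 and -0.0055 m and angle between cup's own z axis and vertical below 0.1 rad and linear speed of board below 0.01 m/s and contact force between board and post below 0.3 N); the arm keeps its last pose, push and grip.
It fails at once if the board tips or is tilted by more than 0.12 rad (angle between board's own z axis and vertical above 0.12 rad).
It fails at once if the board is lifted more than 15 mm off the bed (z of board in the frame of bed above 0.075 m).
It fails at once if a bystander is moved by more than 20 mm (distance of any of spare_cup, bottle, beaker, syringe from where it was at the start of the episode above 0.02 m).
It also fails if it takes over 51 s, if anything falls off the work surface, if the arm or the gripper's body presses on something with over 40 N, if the wrist force passes 120 N, or if a joint passes its speed limit or range.

## Working session

There is one attempt and no reset: what is moved stays moved. The work goes in short steps, Python scripts to look and compute and a tool call to move; the robot and the scene stay as the last step left them, time stands still between calls to the robot, and variables do not carry over. Pictures are saved under pics/ and viewed, at most 10 in all, crops included, and the job is handed in when it is done.

```bash
ls; mkdir -p pics
```

Run:
```python
from cell import env, capture, hand_in, read_state
import cv2,numpy as np
for n in("scene","top"):
    c=capture(n); cv2.imwrite(f"pics/{n}0.png",c["image"][:,:,::-1]); np.savez(f"{n}0.npz",**c)
    print(n,c["fx"],c["fy"],c["cx"],c["cy"],np.round(c["world_to_cam"],3).tolist())
s=read_state(); print(s["time_s"],s["position"],np.round(s["orientation"],3).tolist())
```

```text
cell.py
pics
scene 474.1291181908514 474.1291181908514 243.575523135177 187.8676121057559 [[0.793, 0.609, -0.008, -0.438], [0.516, -0.679, -0.522, -0.188], [-0.323, 0.41, -0.853, 1.61], [0.0, 0.0, 0.0, 1.0]]
top 375.9267880868958 375.9267880868958 248.81950350110537 196.0589857374555 [[0.018, -1.0, 0.01, 0.015], [-0.995, -0.019, -0.097, 0.535], [0.098, -0.009, -0.995, 1.053], [0.0, 0.0, 0.0, 1.0]]
0.1 [0.25052481 0.57200901 0.2215626 ] [[0.916, -0.401, -0.001], [-0.401, -0.916, -0.002], [0.0, 0.002, -1.0]]
```

Run:
```python
import cv2
for n in("scene","top"):
    i=cv2.imread(f"pics/{n}0.png"); cv2.imwrite(f"pics/{n}0b.png",cv2.resize(i,(800,600),interpolation=cv2.INTER_CUBIC))
```

```text
(no output)
```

View pics/scene0b.png

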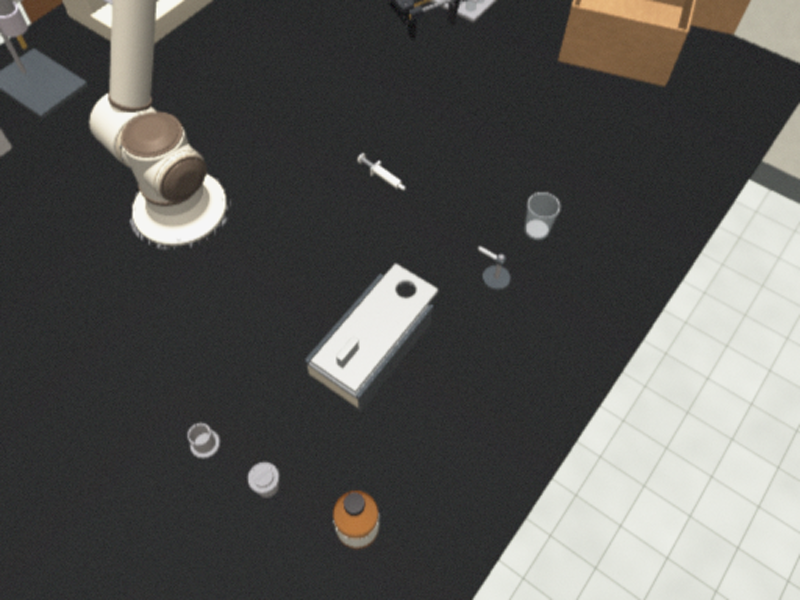

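View pics/top0b.png

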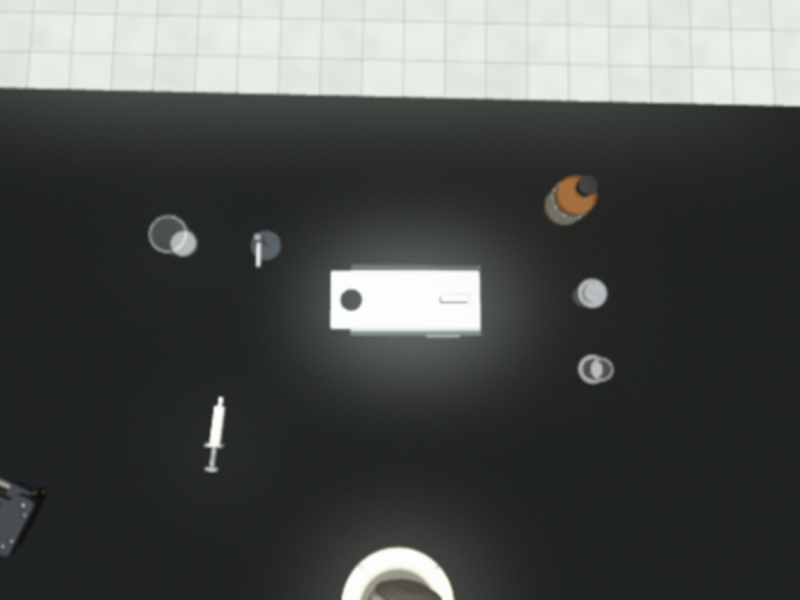

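The scene view shows the mouth-up cup at (203,440), the upside-down one at (263,478), the board from (310,360) to (437,290), and the pointer at (480,249). In the top view the mouth-up cup is at (595,369), the pocket at (351,300), the rib at (454,298) and the pointer tip at (258,267). All of these are 800-px coordinates. Next I'll enlarge crops.

Run:
```python
import cv2,numpy as np
def comp(n,crops,out):
    i=cv2.imread(f"pics/{n}0.png"); C=np.zeros((600,800,3),np.uint8)
    for (c0,r0,w,h,s,X,Y) in crops:
        k=cv2.resize(i[r0:r0+h,c0:c0+w],None,fx=s,fy=s,interpolation=cv2.INTER_CUBIC)
        for c in range(-(-c0//10)*10,c0+w,10):
            x=int((c+.5-c0)*s); cv2.line(k,(x,0),(x,6),(0,255,255),1); cv2.putText(k,str(c),(x+1,16),0,.33,(0,255,255),1)
        for r in range(-(-r0//10)*10,r0+h,10):
            y=int((r+.5-r0)*s); cv2.line(k,(0,y),(6,y),(0,255,255),1); cv2.putText(k,str(r),(8,y+4),0,.33,(0,255,255),1)
        C[Y:Y+k.shape[0],X:X+k.shape[1]]=k
    cv2.imwrite(out,C)
comp("top",[(155,142,160,78,5,0,0),(355,170,50,30,7,0,400),(355,218,50,28,7,400,400)],"pics/ct.png")
comp("scene",[(195,160,140,100,4.2,0,0),(110,262,40,35,5,0,425),(150,290,40,35,5,205,425),(295,150,40,35,5,590,0)],"pics/cs.png")
```

```text
Traceback (most recent call last):
ValueError: could not broadcast input array from shape (210,350,3) into shape (200,350,3)
```

Create comp.py:
```python
import cv2,numpy as np
def comp(src,crops,out):
    i=cv2.imread(src); C=np.zeros((600,800,3),np.uint8)
    for (c0,r0,w,h,s,X,Y) in crops:
        k=cv2.resize(i[r0:r0+h,c0:c0+w],None,fx=s,fy=s,interpolation=cv2.INTER_CUBIC)
        for c in range(-(-c0//10)*10,c0+w,10):
            x=int((c+.5-c0)*s); cv2.line(k,(x,0),(x,6),(0,255,255),1); cv2.putText(k,str(c),(x+1,16),0,.33,(0,255,255),1)
        for r in range(-(-r0//10)*10,r0+h,10):
            y=int((r+.5-r0)*s); cv2.line(k,(0,y),(6,y),(0,255,255),1); cv2.putText(k,str(r),(8,y+4),0,.33,(0,255,255),1)
        k=k[:600-Y,:800-X]; C[Y:Y+k.shape[0],X:X+k.shape[1]]=k
    cv2.imwrite(out,C)
```

Run:
```python
from comp import comp
comp("pics/top0.png",[(155,142,160,78,5,0,0),(355,170,50,30,7,0,400),(355,218,50,28,7,400,400)],"pics/ct.png")
comp("pics/scene0.png",[(195,160,140,100,4.2,0,0),(110,262,40,35,5,0,425),(150,290,40,35,5,205,425),(295,150,40,35,5,590,0)],"pics/cs.png")
```

```text
(no output)
```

View pics/ct.png

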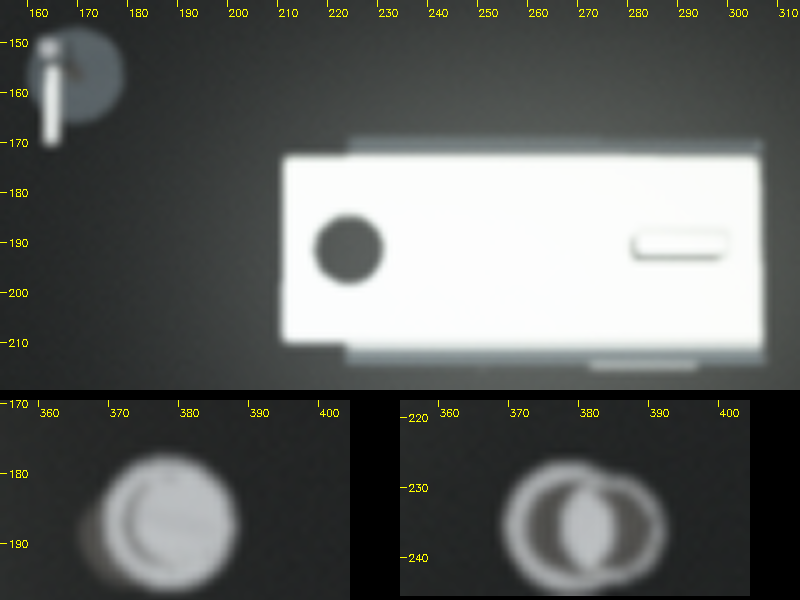

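View pics/cs.png

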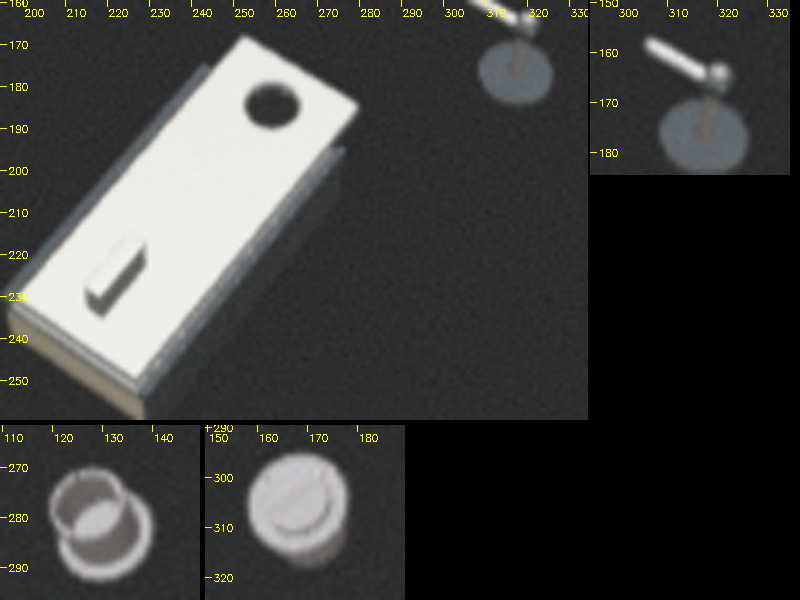

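The top view gives the cup's flange at (378.8,235.5) and rim at (385,235.9), the pocket at (224.3,191.5), the rib at (290.5,189.9) and the pointer tip at (165,170.5). The scene view gives the flange at (130.5,283.7), rim (127.2,276.8), pocket (259.3,184.7), rib (222.2,222.2) and tip (305.9,158.1). I'll triangulate from these.

Create tri.py:
```python
import numpy as np,cv2
C={n:np.load(f"{n}0.npz") for n in("top","scene")}
def P(n):
    c=C[n]; return np.array([[c["fx"],0,c["cx"]],[0,c["fy"],c["cy"]],[0,0,1]])@c["world_to_cam"][:3]
def tri(a,b):
    X=cv2.triangulatePoints(P("top"),P("scene"),np.array(a,float).reshape(2,1),np.array(b,float).reshape(2,1)).ravel(); return X[:3]/X[3]
def atz(n,p,z):
    M=P(n); H=M[:,[0,1,3]].copy(); H[:,2]+=M[:,2]*z
    X=np.linalg.solve(H,[*p,1]); return X[:2]/X[2]
```

Run:
```python
from tri import *
np.set_printoptions(precision=4,suppress=True)
D=dict(flange=((378.8,235.5),(130.5,283.7),.013),rim=((385,235.9),(127.2,276.8),.058),pocket=((224.3,191.5),(259.3,184.7),.072),
rib=((290.5,189.9),(222.2,222.2),.108),tip=((165,170.5),(305.9,158.1),.068),of=((211.3,172.9),(279.7,184.5),.072),on=((210.9,209.9),(252.1,168.1),.072),
inf=((306.1,172.9),(227.1,250.5),.072),inn=((307.3,210.7),(196.9,232.8),.072))
for k,(a,b,z) in D.items(): print(k,tri(a,b),atz("top",a,z),atz("scene",b,z))
```

```text
flange [ 0.4278 -0.3531  0.0134] [ 0.4284 -0.3527] [ 0.4271 -0.3534]
rim [ 0.4278 -0.3517  0.0636] [ 0.4276 -0.3539] [ 0.4254 -0.3509]
pocket [0.5408 0.092  0.0739] [0.5413 0.0924] [0.5401 0.0929]
rib [ 0.5444 -0.0856  0.1093] [ 0.5449 -0.0854] [ 0.5438 -0.0853]
tip [0.5967 0.2575 0.0715] [0.5971 0.2581] [0.5958 0.2599]
of [0.5903 0.1279 0.0776] [0.5922 0.1295] [0.588  0.1302]
on [0.4889 0.1265 0.0748] [0.49   0.1278] [0.4872 0.1274]
inf [ 0.5969 -0.1323  0.0741] [ 0.5973 -0.1326] [ 0.5963 -0.1316]
inn [ 0.4925 -0.1381  0.0641] [ 0.4926 -0.1362] [ 0.4952 -0.1409]
```

Units first: shifts go in units of 20 mm. So -0.04 m is -2, 0.03 m is 1.5.

Emit:
shift_gripper(
  increments=[
    [[0,0,0.143,0,0,0,0.087],[0,0,0.143,0,0,0,0.087],[0,0,0.143,0,0,0,0.087],[0,0,0.143,0,0,0,0.087],[0,0,0.143,0,0,0,0.087],[0,0,0.143,0,0,0,0.087],[0,0,0.143,0,0,0,0.087],[0,0,0.14,0,0,0,0.087],[0,0,0,1.5,-2,0,0.087],[0,0,0,1.5,-2,0,0.087],[0,0,0,1.5,-2,0,0.087],[0,0,0,1.5,-2,0,0.087]],
  ],
)

```text
time_s: 1.3
position: [0.4137, 0.4539, 0.2221]
orientation: [[0.018, -1.0, -0.001], [-1.0, -0.018, -0.001], [0.001, 0.001, -1.0]]
force: [0.7, 0.5, 0.2]
width: 0.0872
grip_force: 0.0
```

```bash
python3 -c "
from cell import env, capture, hand_in, read_state;s=read_state();print(s['position'],s['orientation'],s['joints'])"
```

```text
[0.41366841 0.45386792 0.22210925] [[ 1.77696689e-02 -9.99841946e-01 -5.67379753e-04]
 [-9.99841878e-01 -1.77692780e-02 -6.86737956e-04]
 [ 6.76547486e-04  5.79493143e-04 -9.99999603e-01]] [ 1.09485317e+00  3.66954678e-01 -2.02951007e-02 -2.04769938e-04
 -1.18441693e+00 -1.07700551e+00]
```

To row units: 0.045 m is 2.25, 0.043 m is 2.15.

Emit:
shift_gripper(
  increments=[
    [[0,0,0,2.25,0,0,0.087],[0,0,0,2.25,0,0,0.087],[0,0,0,2.25,0,0,0.087],[0,0,0,2.25,0,0,0.087],[0,0,0,2.25,0,0,0.087],[0,0,0,2.25,0,0,0.087],[0,0,0,2.25,0,0,0.087],[0,0,0,2.25,0,0,0.087],[0,0,0,2.25,0,0,0.087],[0,0,0,2.25,0,0,0.087],[0,0,0,2.25,0,0,0.087],[0,0,0,2.25,0,0,0.087],[0,0,0,2.25,0,0,0.087],[0,0,0,2.25,0,0,0.087],[0,0,0,2.25,0,0,0.087],[0,0,0,2.25,0,0,0.087],[0,0,0,2.25,0,0,0.087],[0,0,0,2.15,0,0,0.087],[0,0,0,0,0,0,0.087],[0,0,0,0,0,0,0.087]],
  ],
)

```text
time_s: 3.3
position: [0.4257, -0.3532, 0.2215]
orientation: [[0.015, -1.0, -0.002], [-1.0, -0.015, 0.001], [-0.001, 0.002, -1.0]]
force: [-0.1, 0.6, -0.6]
width: 0.0872
grip_force: 0.0
```

To row units: 0.04 m is 2, -0.002 m is -0.1.

Emit:
shift_gripper(
  increments=[
    [[0,0,0,0,-0.1,2,0.087],[0,0,0,0,0,2,0.087],[0,0,0,0,0,2,0.087],[0,0,0,0,0,1.5,0.087],[0,0,0,0,0,1.5,0.087],[0,0,0,0,0,0.9,0.087],[0,0,0,0,0,0,0.087],[0,0,0,0,0,0,0.087],[0,0,0,0,0,0,0.03],[0,0,0,0,0,0,0.03],[0,0,0,0,0,0,0.03],[0,0,0,0,0,0,0.03],[0,0,0,0,0,0,0.03],[0,0,0,0,0,0,0.03],[0,0,0,0,0,0,0.03],[0,0,0,0,0,0,0.03]],
  ],
)

```text
time_s: 4.9
position: [0.4282, -0.3526, 0.0246]
orientation: [[0.017, -1.0, -0.001], [-1.0, -0.017, 0.0], [-0.0, 0.001, -1.0]]
force: [-0.8, -0.7, 0.3]
width: 0.0395
grip_force: 30.0
```

To row units: -0.043 m is -2.15, -0.04 m is -2.

Emit:
shift_gripper(
  increments=[
    [[0,0,0,0,0,-1.5,0.03],[0,0,0,0,0,-2,0.03],[0,0,0,0,0,-2,0.03],[0,0,0,-2,-0.55,-0.5,0.03],[0,0,0,-2,-0.55,0,0.03],[0,0,0,-2,-0.55,0,0.03],[0,0,0,-2,-0.55,0,0.03],[0,0,0,-2,-0.55,0,0.03],[0,0,0,-2,-0.55,0,0.03],[0,0,0,-2,-0.55,0,0.03],[0,0,0,-2,-0.55,0,0.03],[0,0,0,-2,-0.55,0,0.03],[0,0,0,-2,-0.55,0,0.03],[0,0,0,-2.15,-0.5,0,0.03],[0,0,0,0,0,0,0.03],[0,0,0,0,0,0,0.03],[0,0,0,0,0,0,0.03]],
  ],
)

```text
time_s: 6.6
position: [0.5403, 0.0918, 0.1441]
orientation: [[0.016, -1.0, -0.001], [-1.0, -0.016, -0.0], [0.0, 0.001, -1.0]]
force: [0.1, -0.3, -0.8]
width: 0.0395
grip_force: 30.0
```

To row units: 0.02 m is 1, 0.002 m is 0.1.

Emit:
shift_gripper(
  increments=[
    [[0,0,0,-0.025,0,1,0.03],[0,0,0,0,0,1,0.03],[0,0,0,0,0,0.1,0.03],[0,0,0,0,0,0,0.03],[0,0,0,0,0,0,0.03]],
  ],
)

```text
time_s: 7.1
position: [0.5416, 0.0925, 0.1036]
orientation: [[0.016, -1.0, 0.002], [-1.0, -0.016, 0.0], [-0.0, -0.002, -1.0]]
force: [-0.1, -0.1, -0.8]
width: 0.0395
grip_force: 30.0
```

Run:
```python
from cell import env, capture, hand_in, read_state
import cv2
from comp import comp
for n in("scene","top"): cv2.imwrite(f"pics/{n}1.png",capture(n)["image"][:,:,::-1])
i=cv2.vconcat([cv2.imread("pics/scene1.png"),cv2.imread("pics/top1.png")]); cv2.imwrite("pics/b1.png",i)
comp("pics/b1.png",[(225,145,80,75,8,0,0)],"pics/c1.png")
```

```text
(no output)
```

View pics/c1.png

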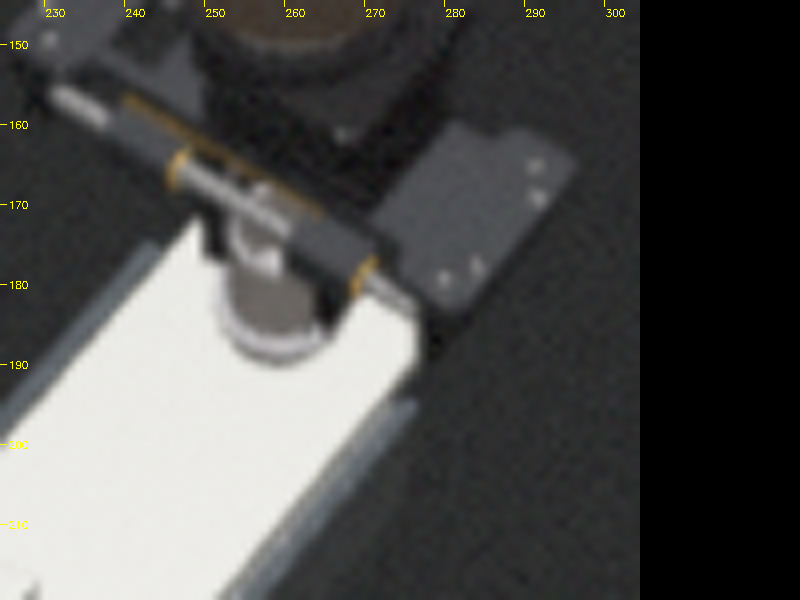

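The crop shows the cup over the pocket, its flange centred at about column 259.2 with its lowest point at row 190.1. I'll check that against the predicted projection.

Run:
```python
from tri import *
def pr(n,X): p=P(n)@np.array([*X,1]); return p[:2]/p[2]
def circ(x,y,z,r):
    t=np.linspace(0,6.283,200); q=np.array([pr("scene",(x+r*np.cos(a),y+r*np.sin(a),z)) for a in t]); return q.min(0),q.max(0)
print(circ(.5416,.0925,.087,.026),circ(.5416,.0925,.092,.026))
print(circ(.5408,.0925,.072,.02),circ(.4278,-.353,.008,.026))
```

```text
(array([250.93949969, 174.98093386]), array([268.56593396, 189.90902563])) (array([250.94895383, 174.06419021]), array([268.62931438, 189.02038689]))
(array([252.7112742 , 179.24600083]), array([266.14434937, 190.66002871])) (array([121.76082445, 275.50203316]), array([140.53829453, 293.41015781]))
```

To row units: 0.003 m is 0.15, 0.002 m is 0.1.

Emit:
shift_gripper(
  increments=[
    [[0,0,0,-0.025,0.025,0.15,0.03],[0,0,0,0,0,0.15,0.03],[0,0,0,0,0,0.1,0.03],[0,0,0,0,0,0.1,0.03],[0,0,0,0,0,0,0.03],[0,0,0,0,0,0,0.03]],
  ],
)

```text
time_s: 7.8
position: [0.5404, 0.0934, 0.0925]
orientation: [[0.017, -1.0, -0.0], [-1.0, -0.017, -0.0], [0.0, 0.0, -1.0]]
force: [0.7, -0.2, -1.4]
width: 0.0396
grip_force: 30.0
```

To row units: 0.002 m is 0.1, 0.001 m is 0.05.

Emit:
shift_gripper(
  increments=[
    [[0,0,0,0,0,0.1,0.03],[0,0,0,0,0,0.1,0.03],[0,0,0,0,0,0.05,0.03],[0,0,0,0,0,0,0.03],[0,0,0,0,0,0,0.03]],
  ],
)

```text
time_s: 8.3
position: [0.5405, 0.0934, 0.0885]
orientation: [[0.017, -1.0, 0.0], [-1.0, -0.017, -0.0], [0.0, -0.0, -1.0]]
force: [-0.8, 0.1, 4.5]
width: 0.0398
grip_force: 30.0
```

To row units: 0.05 m is 2.5, -0.04 m is -2.

Emit:
shift_gripper(
  increments=[
    [[0,0,0,0,0,0,0.06],[0,0,0,0,0,0,0.06],[0,0,0,0,0,0,0.06],[0,0,0,0,0,0,0.06],[0,0,0,0,0,-1,0.06],[0,0,0,0,0,-2,0.06],[0,0,0,0,0,-2,0.06],[0,0,0,2,0,0,0.06],[0,0,0,2.5,0,0,0.06],[0,0,0,2,0,0,0.06],[0,0,0,2,0,0,0.06],[0,0,0,0,0,0,0.06],[0,0,0,0,0,0,0.06],[0,0,0,0,0,0,0.06]],
  ],
)

```text
time_s: 9.7
position: [0.5433, -0.0761, 0.1874]
orientation: [[0.018, -1.0, -0.0], [-1.0, -0.018, 0.0], [-0.0, 0.0, -1.0]]
force: [-0.1, 0.1, 0.9]
width: 0.0601
grip_force: 0.0
```

Run:
```python
from cell import env, capture, hand_in, read_state
import cv2
from comp import comp
for n in("scene","top"): cv2.imwrite(f"pics/{n}2.png",capture(n)["image"][:,:,::-1])
cv2.imwrite("pics/b2.png",cv2.vconcat([cv2.imread("pics/scene2.png"),cv2.imread("pics/top2.png")]))
comp("pics/b2.png",[(230,150,100,50,5,0,0),(155,384+140,150,70,5,0,250)],"pics/c2.png")
```

```text
(no output)
```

View pics/c2.png

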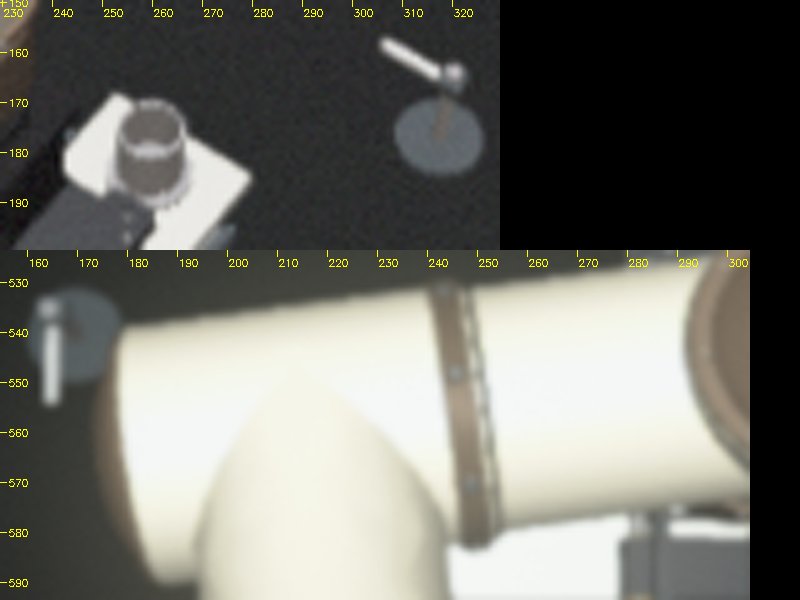

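The crop shows the cup standing upright and seated in the pocket, with the board's outer corners unmoved at about (253,168) and (280,185). Now for the rib.

To row units: 0.025 m is 1.25, 0.03 m is 1.5.

Emit:
shift_gripper(
  increments=[
    [[0,0,0,0.45,-0.05,1.5,0.06],[0,0,0,0,0,1.5,0.06],[0,0,0,0,0,1.25,0.06],[0,0,0,0,0,0.75,0.06],[0,0,0,0,0,0.25,0.06],[0,0,0,0,0,0,0.06],[0,0,0,0,0,0,0.06],[0,0,0,0,0,0,0.005],[0,0,0,0,0,0,0.005],[0,0,0,0,0,0,0.005],[0,0,0,0,0,0,0.005],[0,0,0,0,0,0,0.005],[0,0,0,0,0,0,0.005],[0,0,0,0,0,0,0.005]],
  ],
)

```text
time_s: 11.2
position: [0.5442, -0.0857, 0.0825]
orientation: [[0.017, -1.0, -0.001], [-1.0, -0.017, -0.0], [0.0, 0.001, -1.0]]
force: [-0.3, -0.1, 1.2]
width: 0.0139
grip_force: 30.0
```

To row units: 0.001 m is 0.05, -0.01 m is -0.5.

Emit:
shift_gripper(
  increments=[
    [[0,0,0,0,0,0.05,0.005],[0,0,0,-0.25,0,0,0.005],[0,0,0,-0.5,0,0,0.005],[0,0,0,-0.5,0,0,0.005],[0,0,0,-0.5,0,0,0.005],[0,0,0,-0.5,0,0,0.005],[0,0,0,-0.5,0,0,0.005],[0,0,0,-0.5,0,0,0.005],[0,0,0,-0.5,0,0,0.005],[0,0,0,-0.5,0,0,0.005],[0,0,0,-0.5,0,0,0.005],[0,0,0,-0.5,0,0,0.005],[0,0,0,-0.25,0,0,0.005],[0,0,0,0,0,0,0.005],[0,0,0,0,0,0,0.005],[0,0,0,0,0,0,0.005]],
  ],
)

```text
time_s: 12.8
position: [0.5431, 0.0252, 0.0825]
orientation: [[0.018, -1.0, 0.002], [-1.0, -0.018, 0.0], [-0.0, -0.002, -1.0]]
force: [-0.4, -0.2, 5.7]
width: 0.0139
grip_force: 30.0
```

Run:
```python
from cell import env, capture, hand_in, read_state
import cv2
from comp import comp
for n in("scene","top"): cv2.imwrite(f"pics/{n}3.png",capture(n)["image"][:,:,::-1])
cv2.imwrite("pics/b3.png",cv2.vconcat([cv2.imread("pics/scene3.png"),cv2.imread("pics/top3.png")]))
comp("pics/b3.png",[(250,120,90,60,6,0,0),(155,384+140,90,40,6,0,360)],"pics/c3.png")
```

```text
(no output)
```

View pics/c3.png

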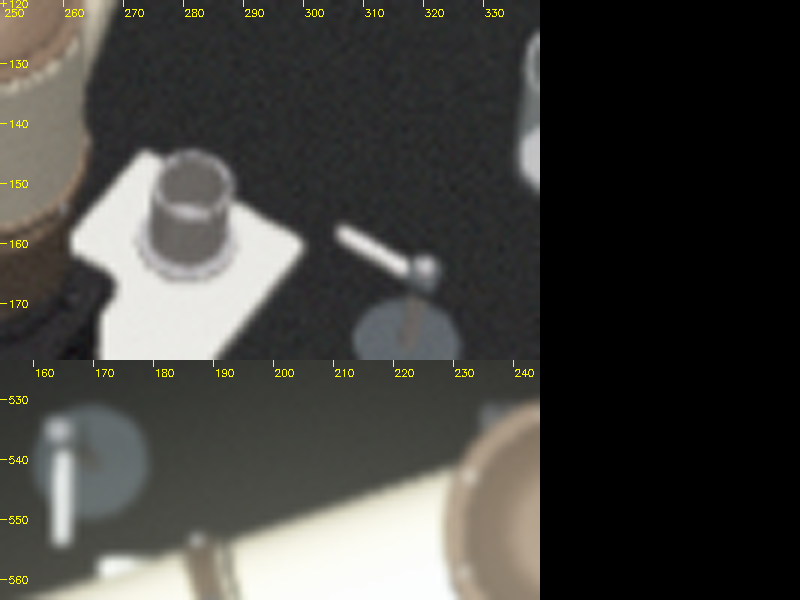

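The scene crop shows the board's outer corners at (273.7,144.5) and (300.3,160.0), with the tip at (305.9,158.1). The top crop shows the far corner at (170.8,172.3) and the blade's centre at column 164.9.

Run:
```python
from tri import *
n=np.array([-.018,1])
T=[("top",(164.95,170.5),.068),("scene",(305.8,158.2),.068)]
print("tip",[(round(atz(*t)@n,4),atz(*t)) for t in T])
for t in [("top",(170.8,172.3),.072),("scene",(300.3,160.0),.072),("scene",(273.7,144.5),.072),("top",(211.3,172.9),.072),("top",(210.9,209.9),.072)]: print(t,round(atz(*t)@n,4),atz(*t))
```

```text
tip [(np.float64(0.2475), array([0.59710247, 0.2582387 ])), (np.float64(0.2487), array([0.59571698, 0.2594355 ]))]
('top', (170.8, 172.3), 0.072) 0.2304 [0.59174431 0.24107592]
('scene', (300.3, 160.0), 0.072) 0.2304 [0.58722189 0.24099916]
('scene', (273.7, 144.5), 0.072) 0.2309 [0.48760652 0.23971349]
('top', (211.3, 172.9), 0.072) 0.1188 [0.59222573 0.12946459]
('top', (210.9, 209.9), 0.072) 0.1189 [0.48997754 0.12775919]
```

To row units: -0.005 m is -0.25, -0.0025 m is -0.125.

Emit:
shift_gripper(
  increments=[
    [[0,0,0,-0.25,0,0,0.005],[0,0,0,-0.25,0,0,0.005],[0,0,0,-0.25,0,0,0.005],[0,0,0,-0.125,0,0,0.005],[0,0,0,0,0,0,0.005],[0,0,0,0,0,0,0.005],[0,0,0,0,0,0,0.005],[0,0,0,0,0,0,0.005]],
  ],
)

```text
time_s: 13.7
position: [0.5428, 0.0419, 0.0826]
orientation: [[0.018, -1.0, 0.001], [-1.0, -0.018, -0.001], [0.001, -0.001, -1.0]]
force: [-0.5, -2.8, 6.3]
width: 0.0138
grip_force: 30.0
```

Run:
```python
from cell import env, capture, hand_in, read_state
import cv2
from comp import comp
for n in("scene","top"): cv2.imwrite(f"pics/{n}4.png",capture(n)["image"][:,:,::-1])
cv2.imwrite("pics/b4.png",cv2.vconcat([cv2.imread("pics/scene4.png"),cv2.imread("pics/top4.png")]))
comp("pics/b4.png",[(260,125,70,45,8,0,0),(155,384+140,60,40,6,0,360)],"pics/c4.png")
```

```text
(no output)
```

View pics/c4.png

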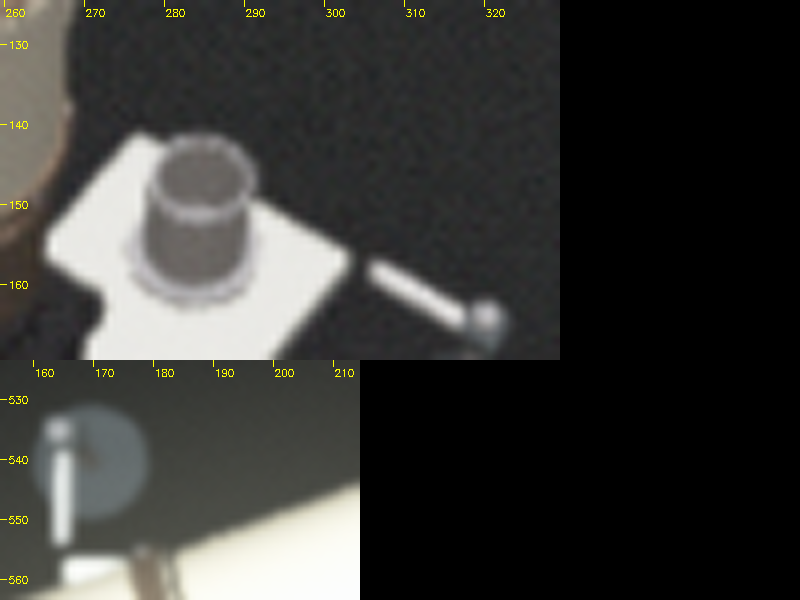

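Both views show the board's outer edge in line with the blade: column 165 in the top view, and in the scene view the extended edge meets the blade's centre line at the tip. The cup is upright and the grip is holding at 30 N, so I'm handing in.

```bash
python3 -c "
from cell import env, capture, hand_in, read_state;print(hand_in())"
```

```text
the job is handed in; nothing more can be done
None
```

The job is handed in at about 14 s on the robot's clock: the cup is seated mouth up in the pocket, and the board's outer end lines up with the pointer in both camera views, with the board still gripped flat on the bed; the hand-in returned no verdict.

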